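# Set soil extracts to settle on the slant

### The arm

A 6-joint arm with a two-finger parallel gripper is mounted at the origin on the work surface. World frame = base frame: x ahead of the robot, y to its left, z up, the work surface at z = 0. Lengths are in m, angles in rad, forces in N, time in s.
With the tool pointing down it reaches from about 0.3 to 0.875 m from the base axis. Payload 4.2 kg.
Tool frame: the origin (TCP) lies between the finger pads; the fingertips stand 14 mm ahead of it and the grasp point (between the pads) lies 5 mm behind it; z points along the fingers, y is the line along which they close (so a half turn about z gives the same grasp; the last joint's range is limited). The gripper opens to 85 mm and grips with 20 to 120 N. Pads are 22 mm wide; open, the fingers measure 114 mm over their backs; the gripper's body (76 mm by 85 mm) begins 54 mm behind the grasp point. The pads swing forward as they close: fully open they stand 13 mm farther back than shut.
Start: joints at [-1.185, 0.32, 1.565, -0, 1.257, -0.02], TCP at [0.227, -0.528, 0.245] pointing down, gripper open.
Joint ranges: [-3.11, 3.11], [-0.84, 2.01], [0.21, 2.61], [-1.34, 4.49], [0.05, 2.63], [-2.56, 2.56]. Speed limits (rad/s): [2.57, 2.57, 3.14, 3.14, 3.14, 3.14].

### API

Orientations are given as a unit quaternion [x, y, z, w].
In Python, from station import ctrl gives the robot as it stands. The module is installed in compiled form; this text tells all that it offers. Calls block until the motion is done:
- ctrl.movep(position, orientation): joint-space move of the TCP to a pose.
- ctrl.line_to(position, rate=0.15, attitude=None, threshold=None): straight line of the TCP; attitude=None keeps the orientation; rate is the mean speed in m/s. With threshold (N) it stops when the force on the tool has changed by that much, and returns True; else False.
- ctrl.goto_joints(angles): joint-space move.
- ctrl.grip(opening, newtons=None): opening from 0.0 (shut) to 1.0 (fully open); newtons is the grip in N (None keeps the last); returns when the fingers have stopped.
- ctrl.sleep(seconds).
- ctrl.ik(position, orientation): joint angles nearest the present ones, or None.
- ctrl.read_state(): the state.
- ctrl.read_camera(name): name is "side" or "top"; returns a dict with "image" (420x560x3 uint8, blue, green, red), "z_map" (420x560 float32, m along the optical axis (not along the pixel's ray), 0 where there is no reading), "vfov" (degrees; the focal length in pixels is half the picture's height over the tangent of half this angle, whatever the lens; pixels are square), "cx", "cy" (the principal point, pixels), "eye" and "attitude" of the camera in the world. Camera axes: x right, y down, z forward; pixel columns grow to the right and rows downward; lengths in m; the calibration is good to about 2 mm. A picture is of the moment at which its call begins.
A pose or a line that the arm cannot do raises ctrl.Unreachable and nothing moves.
- ctrl.hand_in(): hands the job in; it is judged then, once.
The state is a dict: "time_s": time; "joints": joint angles; "qd": joint speeds; "effort": joint torques, N m; "tcp_pos": TCP position; "ee_rot": TCP orientation; "force": force on the tool from outside, world axes, zero at the start; "wrist_torque": the same for the moment, N m; "opening": opening from 0.0 (shut) to 1.0 (fully open); "finger_force": force on a finger pad.
Only numpy, scipy, OpenCV 4.12 (cv2) and the standard library are available. Lean on these libraries where they do the work, as an engineer would, in place of code of your own. Each camera call takes 0.05 s, during which the arm holds its last target. There are 200 camera calls.

### The job

Set up the tilting settling rack: wind its worm knob until the cradle stands level again, then stand every capped sample bottle from the table upright in a nest of its own, fully down. Then wind the loaded rack one division up, to the 15 degree mark leaning towards you, and leave its cooling-water valve half open (lever at 45 degrees). The other things on the bench stay where they are.

Things in the scene. Friction and masses are not known exactly. Their poses are not given: they have to be found in the camera images.
- rack: The settling rack, fixed to the bench: grey base plate 150 x 600 mm (x by y), carrying a long aluminium cradle with four square nests in one row. Origin on the table under the middle of the cradle; x away from the robot across the rack, y to the left along the row, z up. Worm bracket with the knob at the front of its right end, cooling-water valve at its left end.
- slant (a joint): Lean of the cradle (rad): 0 level, positive leans it to the front (the rack's -x, towards the robot) about an axis along the rack's y, 66 mm above the table. Moved only by the worm knob, self-locking; limits -6 and +29 degrees.
- index (a point): Fixed index above the white scale drum at the cradle's left end, 122 mm above the table. The drum, 90 mm in diameter and 18 mm wide, turns with the cradle: long marks every 15 degrees (one division: level, 15, 30), short marks every 5. The mark under the index is the slant.
- knob (a joint): Angle of the worm-drive hand knob (rad), counted over many turns; grows clockwise as seen from above. slant = knob / 120: one full turn is 3 degrees of slant. It turns lightly (about 2 N at the spinner handle) and stays where it is left.
- knob_axis (a point): Fixed point on the knob's vertical axis, 145 mm above the table, at the height of the middle of the spinner handle. The knob is a black disc, 80 mm in diameter, its top 122 mm above the table, on a worm bracket at the front of the rack's right end. Axes as the rack's.
- crank (a point): Middle of the spinner handle: a grey upright cylinder, 18 mm in diameter, standing 44 mm up from the knob disc (123 to 167 mm above the table), 30 mm from the knob's axis. It turns freely on its own axle, so it can be held and carried round in circles.
- valve (a joint): Angle of the cooling-water ball valve's lever (rad): 0 closed (lever across the pipe, pointing to the rack's front, -x), grows clockwise as seen from above, 1.571 fully open (lever along the pipe, pointing to the rack's +y). Half open is 0.785. It is stiff enough (0.12 N m) to stay where it is left.
- valve_axis (a point): Point on the valve lever's vertical axis, 110 mm above the table, at the lever's mid-height. The valve stands at the left end of the rack; this point does not move. Axes as the rack's.
- lever (a point): Middle of the lever's black grip, 55 mm out from the valve axis, 110 mm above the table. The grip is 45 mm long, 14 mm thick and 20 mm high; the lever ends 77 mm from the axis. Its x axis points from the lever's tip towards the valve axis.
- bottle1_mid (a point): A closed square sample bottle of translucent white plastic with brown soil in its foot: body 60 x 60 mm and 74 mm high, then a round cream screw cap of 46 mm diameter from 82 to 102 mm; 0.22 to 0.37 kg. The point is at its centre, 51 mm above its underside; x and y are square to the sides, z is up to the cap. It may be absent (None).
- bottle2_mid (a point): Another bottle like bottle1, same point and axes. It may be absent (None).
- bottle3_mid (a point): Another bottle like bottle1, same point and axes. It may be absent (None).
- bottle4_mid (a point): Another bottle like bottle1, same point and axes. It may be absent (None).
- nest1 (a point): Where the centre of a bottle standing in the nest comes, 51 mm above the nest's floor. Nest 1 is the leftmost (+y) of four square nests, 68 x 68 mm inside with walls 22 mm high, 80 mm from centre to centre. The axes turn with the cradle: x across it, y along the row, z out of the nest. With the cradle level the nest's floor is 76 mm above the table.
- nest2 (a point): The same for nest 2, counted from the left.
- nest3 (a point): The same for nest 3, counted from the left.
- nest4 (a point): The same for nest 4, counted from the left.
- cup1: White plastic cup, 68 mm wide and 74 mm high, may stand among the bottles; bystander. Origin at the centre of its underside.
- cup2: Another such cup; bystander.
- cup3: Another such cup, behind the rack; bystander.
- flask1: Glass volumetric flask with a blue stopper, 59 mm wide and 162 mm high, behind the rack; bystander. Origin at the centre of its underside.
- flask2: Another flask, 67 mm wide and 177 mm high; bystander.
- wash_bottle: White wash bottle with a red cap and thin spout, 60 mm wide and 165 mm high, on the left; bystander. Origin at the centre of its underside.
- tip_box: Grey box with a pale lid, 122 x 82 x 77 mm, on the right; bystander. Origin at the centre of its underside.

How it is judged:
On the way, in this order (a step that is already met when the one before it is completed fails the run):
1. the cradle has been wound level (within 1.5 degrees) (value of joint slant between -0.026 and 0.026 rad), for 0.2 s.
2. every bottle stands in a nest of its own, fully down, with the cradle level (within 2 degrees) (((distance between bottle1_mid and nest1 below 0.012 m and angle between the z axis of bottle1_mid and the z axis of nest1, either way round below 0.1 rad) or (distance between bottle1_mid and nest2 below 0.012 m and angle between the z axis of bottle1_mid and the z axis of nest2, either way round below 0.1 rad) or (distance between bottle1_mid and nest3 below 0.012 m and angle between the z axis of bottle1_mid and the z axis of nest3, either way round below 0.1 rad) or (distance between bottle1_mid and nest4 below 0.012 m and angle between the z axis of bottle1_mid and the z axis of nest4, either way round below 0.1 rad)) and ((distance between bottle2_mid and nest1 below 0.012 m and angle between the z axis of bottle2_mid and the z axis of nest1, either way round below 0.1 rad) or (distance between bottle2_mid and nest2 below 0.012 m and angle between the z axis of bottle2_mid and the z axis of nest2, either way round below 0.1 rad) or (distance between bottle2_mid and nest3 below 0.012 m and angle between the z axis of bottle2_mid and the z axis of nest3, either way round below 0.1 rad) or (distance between bottle2_mid and nest4 below 0.012 m and angle between the z axis of bottle2_mid and the z axis of nest4, either way round below 0.1 rad)) and ((distance between bottle3_mid and nest1 below 0.012 m and angle between the z axis of bottle3_mid and the z axis of nest1, either way round below 0.1 rad) or (distance between bottle3_mid and nest2 below 0.012 m and angle between the z axis of bottle3_mid and the z axis of nest2, either way round below 0.1 rad) or (distance between bottle3_mid and nest3 below 0.012 m and angle between the z axis of bottle3_mid and the z axis of nest3, either way round below 0.1 rad) or (distance between bottle3_mid and nest4 below 0.012 m and angle between the z axis of bottle3_mid and the z axis of nest4, either way round below 0.1 rad)) and ((distance between bottle4_mid and nest1 below 0.012 m and angle between the z axis of bottle4_mid and the z axis of nest1, either way round below 0.1 rad) or (distance between bottle4_mid and nest2 below 0.012 m and angle between the z axis of bottle4_mid and the z axis of nest2, either way round below 0.1 rad) or (distance between bottle4_mid and nest3 below 0.012 m and angle between the z axis of bottle4_mid and the z axis of nest3, either way round below 0.1 rad) or (distance between bottle4_mid and nest4 below 0.012 m and angle between the z axis of bottle4_mid and the z axis of nest4, either way round below 0.1 rad)) and value of joint slant between -0.035 and 0.035 rad), for 0.2 s.
3. the loaded cradle has been wound to the 15 degree mark (within 1.5 degrees) (value of joint slant between 0.2358 and 0.2878 rad), for 0.2 s.
At the end, for the whole second after the job is handed in: Every bottle present stands fully down in a nest (its centre within 12 mm of the seated place, its axis within 6 degrees of the nest's) and at rest, the cradle leans 15 degrees to the front within 1.5 degrees, and the valve lever is at 45 degrees within 7 degrees (all of step 3 and ((distance between bottle1_mid and nest1 below 0.012 m and angle between the z axis of bottle1_mid and the z axis of nest1, either way round below 0.1 rad) or (distance between bottle1_mid and nest2 below 0.012 m and angle between the z axis of bottle1_mid and the z axis of nest2, either way round below 0.1 rad) or (distance between bottle1_mid and nest3 below 0.012 m and angle between the z axis of bottle1_mid and the z axis of nest3, either way round below 0.1 rad) or (distance between bottle1_mid and nest4 below 0.012 m and angle between the z axis of bottle1_mid and the z axis of nest4, either way round below 0.1 rad)) and ((distance between bottle2_mid and nest1 below 0.012 m and angle between the z axis of bottle2_mid and the z axis of nest1, either way round below 0.1 rad) or (distance between bottle2_mid and nest2 below 0.012 m and angle between the z axis of bottle2_mid and the z axis of nest2, either way round below 0.1 rad) or (distance between bottle2_mid and nest3 below 0.012 m and angle between the z axis of bottle2_mid and the z axis of nest3, either way round below 0.1 rad) or (distance between bottle2_mid and nest4 below 0.012 m and angle between the z axis of bottle2_mid and the z axis of nest4, either way round below 0.1 rad)) and ((distance between bottle3_mid and nest1 below 0.012 m and angle between the z axis of bottle3_mid and the z axis of nest1, either way round below 0.1 rad) or (distance between bottle3_mid and nest2 below 0.012 m and angle between the z axis of bottle3_mid and the z axis of nest2, either way round below 0.1 rad) or (distance between bottle3_mid and nest3 below 0.012 m and angle between the z axis of bottle3_mid and the z axis of nest3, either way round below 0.1 rad) or (distance between bottle3_mid and nest4 below 0.012 m and angle between the z axis of bottle3_mid and the z axis of nest4, either way round below 0.1 rad)) and ((distance between bottle4_mid and nest1 below 0.012 m and angle between the z axis of bottle4_mid and the z axis of nest1, either way round below 0.1 rad) or (distance between bottle4_mid and nest2 below 0.012 m and angle between the z axis of bottle4_mid and the z axis of nest2, either way round below 0.1 rad) or (distance between bottle4_mid and nest3 below 0.012 m and angle between the z axis of bottle4_mid and the z axis of nest3, either way round below 0.1 rad) or (distance between bottle4_mid and nest4 below 0.012 m and angle between the z axis of bottle4_mid and the z axis of nest4, either way round below 0.1 rad)) and value of joint valve between 0.6554 and 0.9154 rad and linear speed of each of bottle1, bottle2, bottle3, bottle4 below 0.02 m/s); the robot touches nothing.
It fails at once if another thing on the bench is knocked over or shoved more than 8 cm (angle between any of cup1, cup2, cup3, flask1, flask2, wash_bottle, tip_box's own z axis and vertical above 0.6 rad or distance of any of cup1, cup2, cup3, flask1, flask2, wash_bottle, tip_box from where it was at the start of the episode above 0.08 m).
Of bottle1, bottle2, bottle3, bottle4 only 3 to 4 are there at a start; the rules pass over those that are not, and their reading is None.
At some moment in a run one of bottle1, bottle2, bottle3, bottle4 may be knocked a few centimetres aside while the robot is not near it.
Once in a run the grip may slacken for a moment while it holds something.
It also fails if it takes over 200 s, if anything falls off the work surface, if the arm or the gripper's body presses on something with over 40 N, if the wrist force passes 120 N, or if a joint passes its speed limit or range.

## Working session

There is one attempt and no reset: what is moved stays moved. The work goes in short steps, each a Python script; the robot and the scene stay as the last script left them, time stands still between calls to the robot, and variables do not carry over. Pictures are saved under pics/ and viewed, at most 14 in all, crops included, and the job is handed in when it is done.

```bash
mkdir -p pics
cat > h.py <<'E'
import numpy as np, cv2
from station import ctrl
from scipy.spatial.transform import Rotation as R
def cam(n):
    c=ctrl.read_camera(n); c['f']=210/np.tan(np.radians(c['vfov'])/2); c['M']=R.from_quat(c['attitude']).as_matrix(); c['eye']=np.array(c['eye']); return c
def onplane(c,u,v,z):
    d=c['M']@np.array([(u-c['cx'])/c['f'],(v-c['cy'])/c['f'],1.]); return c['eye']+d*(z-c['eye'][2])/d[2]
def cloud(c):
    v,u=np.mgrid[:420,:560]; z=c['z_map']
    p=np.stack([(u-c['cx'])/c['f']*z,(v-c['cy'])/c['f']*z,z],-1); return p@c['M'].T+c['eye']
def proj(c,p):
    q=(np.asarray(p)-c['eye'])@c['M']; return q[:2]/q[2]*c['f']+[c['cx'],c['cy']]
def down(yaw):  # tool y axis at angle yaw+90deg; x axis at yaw
    return (R.from_euler('z',yaw)*R.from_euler('x',np.pi)).as_quat()
E
python3 - <<'E'
from h import *
for n in('top','side'):
    c=cam(n); cv2.imwrite(f'pics/{n}0.png',cv2.resize(c['image'],(784,588))); print(n,c['eye'],c['M'].tolist(),c['f'],c['cx'],c['cy'],(c['z_map']>0).mean())
    np.savez(f'{n}0.npz',**c)
s=ctrl.read_state(); print(s)
print(R.from_quat(s['ee_rot']).as_matrix())
E
```

```text
top [0.34718094 0.01381591 1.23783492] [[0.016384936126522073, -0.9804359711873876, 0.19615514336864692], [-0.999678462868558, -0.01986056622694994, -0.01576479577738299], [0.019352125074199186, -0.19583376703467043, -0.9804461387267143]] 413.8789262182036 279.1058412610178 209.30425382314309 0.9957440476190477
side [-0.2665102   1.05684946  0.9476872 ] [[-0.7791886190899067, -0.3358925159359188, 0.5291892984736211], [-0.6267433747225475, 0.40728736781724106, -0.6643114798480424], [0.007605137878898882, -0.8492898314207832, -0.5278720906840035]] 465.388675551242 281.83430607239774 207.6313926595116 0.9959736394557823
{'time_s': 0.1, 'joints': array([-1.18499933e+00,  3.20234570e-01,  1.56557523e+00, -3.79113781e-06,
        1.25739176e+00, -1.99999719e-02]), 'qd': array([-1.19565863e-03, -1.97712561e-03, -1.17148594e-03,  7.39993909e-04,
        2.08185676e-06, -1.64218237e-03]), 'effort': array([-3.84070536e-04, -4.16410160e+01, -2.34705055e+01, -1.68772785e-04,
        4.89554179e-03,  1.40055391e-05]), 'tcp_pos': array([ 0.22682744, -0.52792369,  0.24455546]), 'ee_rot': array([ 9.79486187e-01,  2.01509707e-01, -1.48087068e-04, -7.90707676e-04]), 'force': array([ 0.09187064,  0.78690128, -0.23589723]), 'wrist_torque': array([0.0106717 , 0.00387784, 0.02163136]), 'finger_force': 0.0, 'opening': 0.9999267251062659}
[[ 9.18787632e-01  3.94751715e-01 -6.08769019e-04]
 [ 3.94752183e-01 -9.18786426e-01  1.48929253e-03]
 [ 2.85720691e-05 -1.60865646e-03 -9.99998706e-01]]
```

View pics/top0.png

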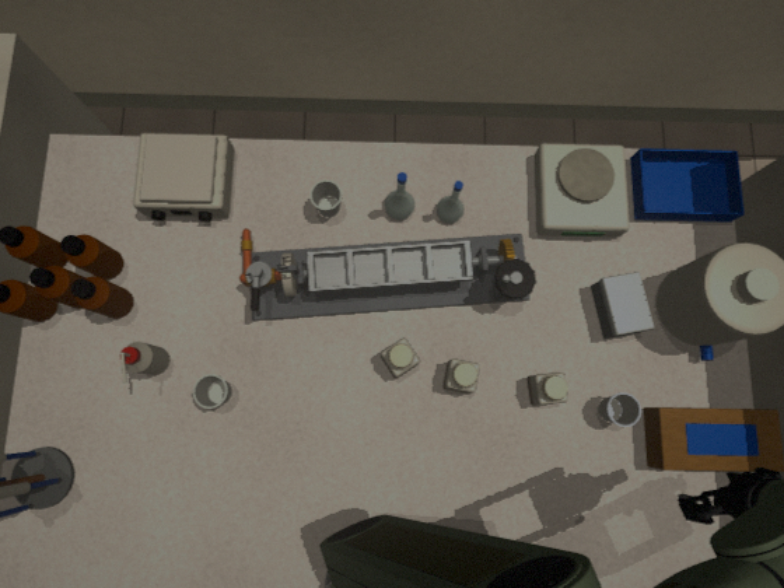

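View pics/side0.png

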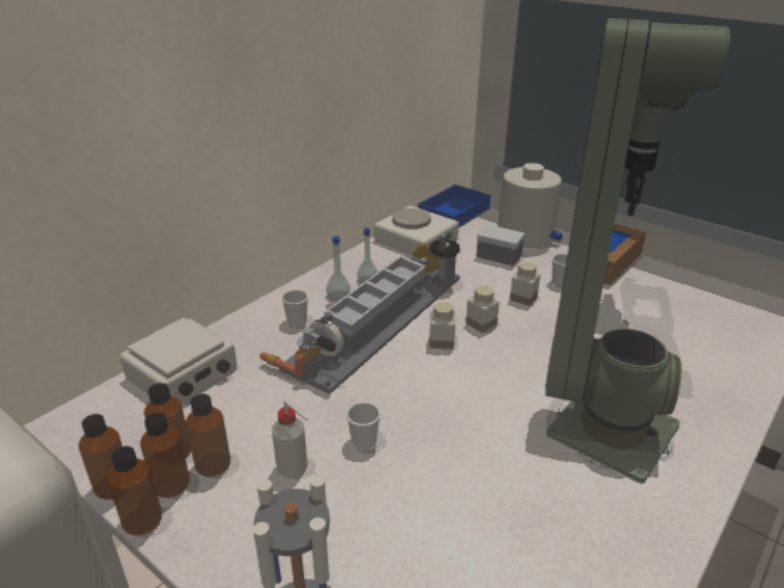

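The top view shows three bottles, at (400,357), (462,376) and (552,388). The rack runs from about (250,280) to (530,270), with the knob at (515,280), the drum at (290,275) and the lever tip at (255,305) pointing to the front. The side view shows the same three bottles. A fourth could still be hidden by the arm.

Run:
```python
from h import *
c=dict(np.load('top0.npz')); P=cloud(c); im=c['image'].astype(int)
V=im.max(-1); 
v,u=np.mgrid[:420,:560]
roi=(u>170)&(u<385)&(v>160)&(v<235)
z=P[...,2]
print('table z',np.median(z[250:262,200:260]))
plate=roi&(z<0.03)&(V<95)&(im.max(-1)-im.min(-1)<30)
m=cv2.morphologyEx(plate.astype(np.uint8),cv2.MORPH_OPEN,np.ones((3,3)))
print('plate z',np.median(z[m>0]),m.sum())
pts=P[m>0][:,:2].astype(np.float32)
r=cv2.minAreaRect(pts); print(r, cv2.boxPoints(r))
# knob
k=roi&(u>345)&(z>0.112)&(z<0.13)&(V<70); q=P[k]; print('knob',k.sum(),np.median(q,0),cv2.minEnclosingCircle(q[:,:2].astype(np.float32)))
k=roi&(u>345)&(z>0.145); q=P[k]; print('crank',k.sum(),q.mean(0) if len(q) else 0,q.max(0) if len(q) else 0)
# bottles
for (a,b) in((400,357),(462,376),(552,388)):
    a/=1.4;b/=1.4
    reg=(np.hypot(u-a,v-b)<18)&(z>0.09); q=P[reg]; print('cap',reg.sum(),np.median(q,0),cv2.minEnclosingCircle(q[:,:2].astype(np.float32)))
cv2.imwrite('pics/crop0.png',cv2.resize(c['image'][150:240,165:395],None,fx=3.4,fy=3.4,interpolation=cv2.INTER_CUBIC))
# side cloud too
s=dict(np.load('side0.npz')); Q=cloud(s); np.savez('clouds.npz',P=P,Q=Q)
cv2.imwrite('pics/crops0.png',cv2.resize(s['image'][160:290,180:340],None,fx=4.5,fy=4.5,interpolation=cv2.INTER_CUBIC))
```

```text
table z 0.0012941780751828391
plate z 0.012897739032264877 4286
((0.6254185438156128, -0.009844601154327393), (0.183249369263649, 0.6672971844673157), 6.960127353668213) [[ 0.494038    0.3102423 ]
 [ 0.57490015 -0.3521374 ]
 [ 0.7567991  -0.3299315 ]
 [ 0.67593694  0.33244818]]
knob 526 [ 0.60378906 -0.25127745  0.12306063] ((0.6048502922058105, -0.24908411502838135), 0.04170672222971916)
crank 64 [ 0.53176609 -0.162016    0.43254621] [0.60207163 0.01381591 1.23783492]
cap 236 [ 0.44967984 -0.02545114  0.10298968] ((0.4099223017692566, -0.00989354494959116), 0.06717172265052795)
cap 240 [ 0.41527451 -0.15122075  0.10300983] ((0.38626182079315186, -0.07990959286689758), 0.10164696723222733)
cap 247 [ 0.3929809  -0.32653086  0.10256207] ((0.3728484511375427, -0.16834454238414764), 0.18405991792678833)
```

View pics/crop0.png

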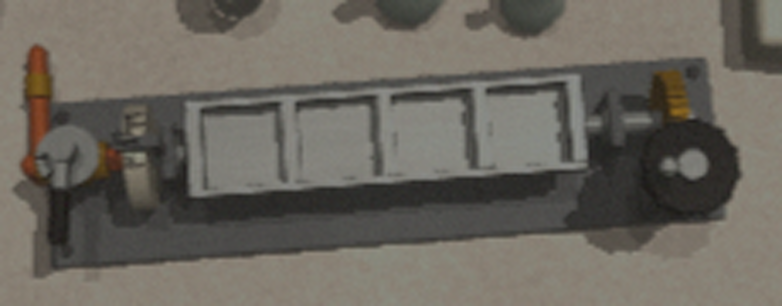

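View pics/crops0.png

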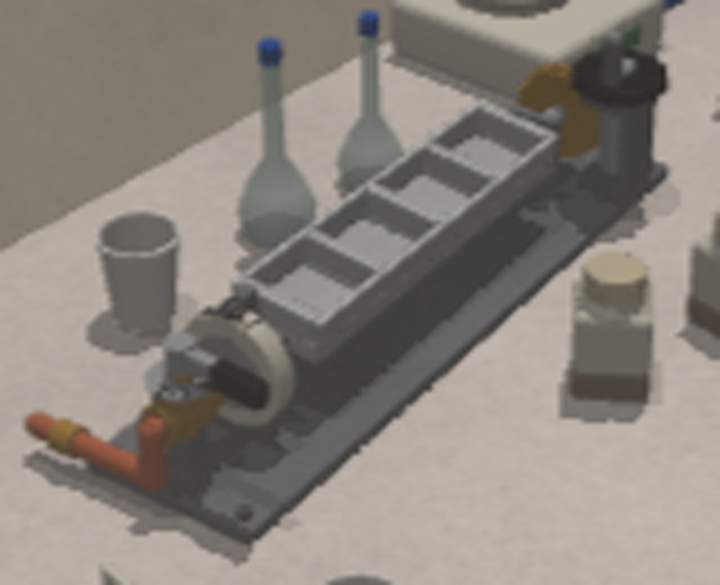

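The crops show the plate corners front-left at (55,268), front-right at (724,216) and back-right at (706,60) in the top crop. The crank handle top is near (693,165) and the lever points to the front, so the valve is closed. The cradle leans to the front or back by an amount I still need to measure.

Run:
```python
from h import *
c=dict(np.load('top0.npz')); d=np.load('clouds.npz'); P=d['P'];Q=d['Q']
px=lambda x,y:(165+(x+.5)/3.4-.5,150+(y+.5)/3.4-.5)
FL,FR,BR=[onplane(c,*px(*t),0.012)[:2] for t in((55,268),(724,216),(706,60))]
print(FL,FR,BR,np.linalg.norm(FL-FR),np.linalg.norm(FR-BR))
yd=(FL-FR)/np.linalg.norm(FL-FR); yaw=np.arctan2(-yd[0],yd[1]); O=(FL+BR)/2; print('O',O,'yaw',yaw)
Rz=R.from_euler('z',yaw).as_matrix()
out={}
for n,A in(('top',P),('side',Q)):
    L=(A-[O[0],O[1],0])@Rz
    ok=(abs(L[...,1])<0.15)&(abs(L[...,0])<0.06)&(L[...,2]>0.05)&(L[...,2]<0.14)
    q=L[ok]; print(n,len(q),q.min(0),q.max(0))
    # nest floors
    for yc in(.12,.04,-.04,-.12):
        f=q[(abs(q[:,1]-yc)<0.022)&(abs(q[:,0])<0.02)&(q[:,2]<0.092)]
        if len(f)<20: continue
        a=np.linalg.lstsq(np.c_[f[:,0],f[:,1],np.ones(len(f))],f[:,2],rcond=None)[0]; print(yc,len(f),'slope x deg',np.degrees(np.arctan(a[0])),'z0',a[2])
# circle of knob, crank
u,v=px(693,165); print('crank',onplane(c,u,v,0.167))
```

```text
[0.52827511 0.28596721] [ 0.58651305 -0.30443569] [ 0.73095434 -0.29236338] 0.5932682729846103 0.14494490643902494
O [ 0.62961473 -0.00319809] yaw 0.09832293307959479
top 3023 [-0.03697739 -0.14996959  0.05664371] [0.04359932 0.14999999 0.11054338]
0.12 212 slope x deg 5.395481563770891 z0 0.07558798710429922
0.04 216 slope x deg 6.667442078610409 z0 0.07678171660589353
-0.04 210 slope x deg 6.742161219324912 z0 0.07673863752395736
-0.12 206 slope x deg 6.868281136214527 z0 0.07399296282805332
side 1464 [-0.04139661 -0.14997806  0.05390165] [0.04516796 0.14968685 0.10599458]
0.12 66 slope x deg 6.735409844525002 z0 0.07714573651897813
0.04 57 slope x deg 3.757447385832344 z0 0.07432248385950266
-0.04 48 slope x deg 6.0276145553502225 z0 0.0776701671655625
-0.12 41 slope x deg 3.391492605551206 z0 0.07784413712592435
crank [ 0.59647593 -0.2410239   0.167     ]
```

```bash
python3 - <<'E'
from h import *
d=np.load('clouds.npz')
for n in 'PQ':
    A=d[n]; ok=(np.hypot(A[...,0]-.605,A[...,1]+.249)<.06)&(A[...,2]>.127)&(A[...,2]<.2)
    print(n,ok.sum()); v,u=np.where(ok)
    for p,a,b in zip(A[ok],u,v): print(a,b,np.round(p,3),end=';')
    ok=(np.hypot(A[...,0]-.605,A[...,1]+.249)<.06)&(A[...,2]>.116)&(A[...,2]<.127); q=A[ok]; print('\ndisc',len(q),q.min(0),q.max(0))
E
python3 - <<'E'
import cv2,numpy as np
a=dict(np.load('top0.npz'))['image'][175:225,340:395]; b=dict(np.load('side0.npz'))['image'][155:205,290:345]
cv2.imwrite('pics/knob0.png',cv2.resize(np.clip(np.hstack([a,b])*1.8,0,255).astype(np.uint8),None,fx=7,fy=7,interpolation=cv2.INTER_CUBIC))
E
```

```text
P 130
363 186 [ 0.64  -0.236  0.127];370 186 [ 0.641 -0.256  0.127];365 187 [ 0.637 -0.241  0.129];367 190 [ 0.629 -0.247  0.128];360 192 [ 0.623 -0.227  0.127];366 192 [ 0.623 -0.244  0.127];357 194 [ 0.617 -0.219  0.127];368 194 [ 0.617 -0.249  0.129];369 194 [ 0.618 -0.252  0.128];370 194 [ 0.618 -0.255  0.127];363 195 [ 0.614 -0.235  0.129];366 195 [ 0.614 -0.244  0.129];367 195 [ 0.614 -0.246  0.129];368 195 [ 0.614 -0.249  0.13 ];369 195 [ 0.614 -0.251  0.131];370 195 [ 0.613 -0.253  0.134];371 195 [ 0.615 -0.258  0.128];359 196 [ 0.611 -0.224  0.129];360 196 [ 0.602 -0.218  0.167];361 196 [ 0.601 -0.221  0.17 ];362 196 [ 0.602 -0.224  0.167];363 196 [ 0.602 -0.226  0.167];365 196 [ 0.611 -0.24   0.13 ];366 196 [ 0.611 -0.243  0.129];369 196 [ 0.612 -0.252  0.128];370 196 [ 0.612 -0.255  0.127];371 196 [ 0.61  -0.256  0.134];372 196 [ 0.612 -0.26   0.129];359 197 [ 0.599 -0.215  0.169];360 197 [ 0.598 -0.218  0.171];361 197 [ 0.599 -0.221  0.169];362 197 [ 0.597 -0.222  0.175];363 197 [ 0.599 -0.226  0.169];364 197 [ 0.599 -0.229  0.167];366 197 [ 0.609 -0.244  0.127];367 197 [
[... 4238 characters left out ...]
75 [ 0.589 -0.211  0.143];316 175 [ 0.59  -0.22   0.139];317 175 [ 0.588 -0.224  0.138];318 175 [ 0.597 -0.244  0.127];319 175 [ 0.592 -0.243  0.129];313 176 [ 0.601 -0.217  0.132];314 176 [ 0.594 -0.214  0.136];315 176 [ 0.591 -0.216  0.136];316 176 [ 0.587 -0.217  0.137];317 176 [ 0.584 -0.218  0.138];313 177 [ 0.598 -0.213  0.131];314 177 [ 0.592 -0.211  0.134];315 177 [ 0.587 -0.21   0.136];316 177 [ 0.591 -0.222  0.13 ];317 177 [ 0.584 -0.218  0.134];312 178 [ 0.6   -0.209  0.128];314 178 [ 0.594 -0.213  0.128];315 178 [ 0.59  -0.215  0.129];316 178 [ 0.588 -0.218  0.128];317 178 [ 0.585 -0.22   0.128];
disc 143 [ 0.56387764 -0.29382174  0.11618031] [ 0.6430512  -0.20705072  0.12688096]
```

View pics/knob0.png

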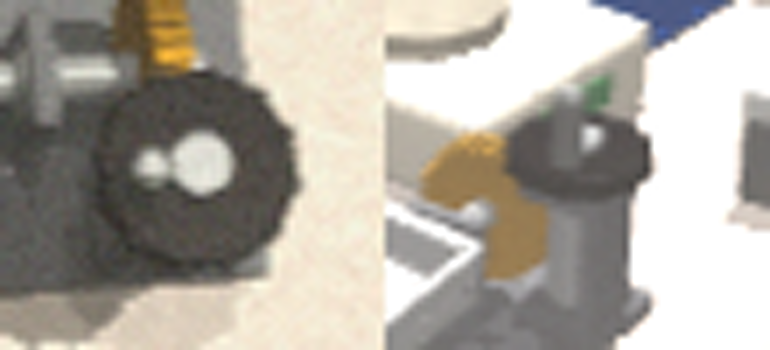

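The crops give the hub, and so the knob axis, at (0.604,-0.251). The spinner is at (0.595,-0.222), which is a radius of 30 mm and matches the given size. The cradle leans about +6.5°. I'll grip the spinner and wind about 2.2 turns counter-clockwise.

```bash
cat >> h.py <<'E'
def wind(A,turns,z,n=16,rate=0.12,cap=25):
    """carry the gripped spinner round axis A by turns (+ = clockwise from above)"""
    p=np.array(ctrl.read_state()['tcp_pos'][:2])-A; th=np.arctan2(p[1],p[0]); r=np.hypot(*p)
    N=int(np.ceil(abs(turns)*n)); F=[]
    for i in range(1,N+1):
        a=th-2*np.pi*turns*i/N; rr=r+(0.03-r)*min(1,i/8)
        ctrl.line_to([A[0]+rr*np.cos(a),A[1]+rr*np.sin(a),z],rate=rate)
        f=ctrl.read_state()['force'][:2]; F.append([np.degrees(a),f@[np.cos(a),np.sin(a)],f@[-np.sin(a),np.cos(a)],*f])
        if np.hypot(*f)>cap: print('force stop',i,f); break
    return np.array(F)
E
python3 - <<'E'
from h import *
A=np.array([.604,-.251]); q=down(1.87)
ctrl.movep([.595,-.222,.25],q)
ctrl.line_to([.595,-.222,.149],rate=.1,threshold=8)
s=ctrl.read_state();print(s['tcp_pos'],s['force'])
ctrl.grip(0.0,25); s=ctrl.read_state(); print(s['opening'],s['finger_force'],s['tcp_pos'],s['force'],s['time_s'])
F=wind(A,-0.5,.149); print(np.round(F,1)); print(ctrl.read_state()['opening'],ctrl.read_state()['time_s'])
E
```

```text
[ 0.59546654 -0.22220533  0.14977429] [-0.78969638  0.22670042  0.48287055]
0.20231863579864579 25.977384746074677 [ 0.59508377 -0.22201767  0.14920839] [ 0.35216658 -0.15286494  1.10060636] 3.6333
[[129.6  -3.3   1.1   1.2  -3.3]
 [152.1  -4.6   1.1   3.5  -3.2]
 [174.6  -6.1   2.    5.9  -2.6]
 [197.1  -6.4   2.    6.7   0. ]
 [219.6  -6.4   1.9   6.2   2.6]
 [242.1  -4.2   1.7   3.5   3. ]
 [264.6  -5.6   1.4   2.    5.4]
 [287.1  -2.8   1.9   1.    3.2]]
0.2056526635329345 5.6333
```

```bash
cat >> h.py <<'E'
O=np.array([.6296,-.0032]); YAW=.0983
def slant(tag=None):
    Rz=R.from_euler('z',YAW).as_matrix(); out=[]
    c=cam('top'); L=(cloud(c)-[*O,0])@Rz; q=L.reshape(-1,3)
    for yc in(.12,.04,-.04,-.12):
        f=q[(abs(q[:,1]-yc)<0.022)&(abs(q[:,0])<0.02)&(q[:,2]<0.092)&(q[:,2]>.06)]
        a=np.linalg.lstsq(np.c_[f[:,0],f[:,1],np.ones(len(f))],f[:,2],rcond=None)[0]; out.append(np.degrees(np.arctan(a[0])))
    # reference: table slope in front of the rack
    f=q[(abs(q[:,1])<.12)&(q[:,0]<-.09)&(q[:,0]>-.13)&(abs(q[:,2])<.008)]
    a=np.linalg.lstsq(np.c_[f[:,0],f[:,1],np.ones(len(f))],f[:,2],rcond=None)[0]
    print('slant',np.round(out,2),np.median(out),'table',np.degrees(np.arctan(a[0])))
    if tag: np.savez(tag,**c)
    return c
E
python3 - <<'E'
from h import *
A=np.array([.604,-.251])
F=wind(A,-1.65,.149,rate=.15); print(np.abs(F[:,1:3]).max(0),len(F))
s=ctrl.read_state(); print(s['tcp_pos'],s['opening'],s['time_s'])
ctrl.grip(0.45); ctrl.line_to([*s['tcp_pos'][:2],.24],rate=.2)
ctrl.movep([.30,-.45,.3],down(.6)); ctrl.grip(1.0)
c=slant('top1.npz'); d=cam('side'); np.savez('side1.npz',**d); print(ctrl.read_state()['time_s'])
t=c['image'];t2=np.clip(t*1.5,0,255).astype(np.uint8)
cv2.imwrite('pics/top1.png',cv2.resize(t2,(784,588)))
x,y=proj(d,[.56,.2,.12]).astype(int); print(x,y)
cv2.imwrite('pics/drum1.png',cv2.resize(d['image'][y-30:y+30,x-40:x+40],None,fx=8,fy=8,interpolation=cv2.INTER_CUBIC))
E
```

```text
[8.4901404  2.31534043] 27
[ 0.57682709 -0.24228307  0.14912678] 0.20217997015659306 12.3833
slant [ 0.6   0.05 -1.26  0.41] 0.2293839786838811 table 0.7497424842646676
15.2833
245 232
```

View pics/top1.png

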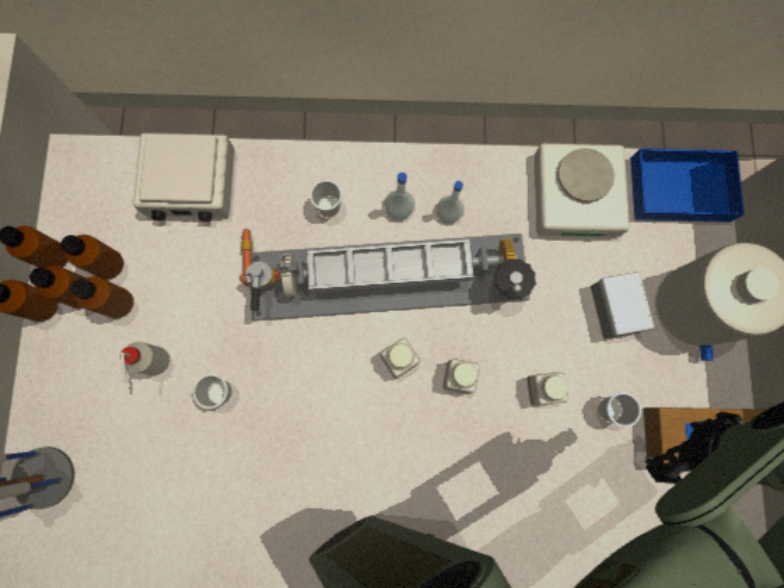

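View pics/drum1.png

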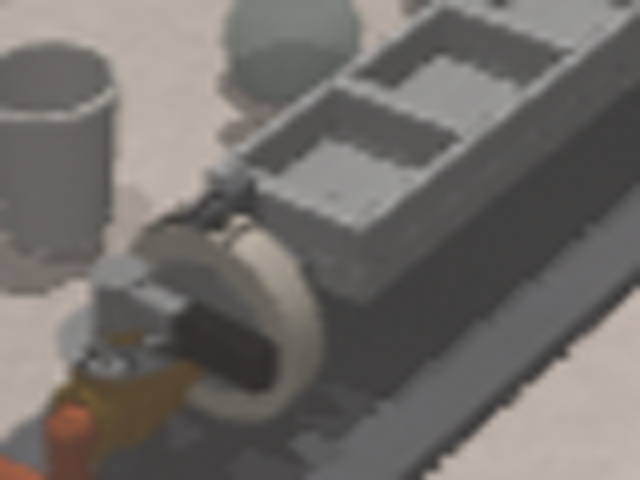

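The cradle now looks level: the slope is near 0, and a long drum mark sits close to the index at (237,240) in the crop. The bottles are still at (401,356), (463,375) and (553,386). Next I'll average several depth frames for the slant, and measure the bottles and the rack rims.

```bash
cat >> h.py <<'E'
def bottles(c=None):
    c=c or cam('top'); P=cloud(c); im=c['image'].astype(int); v,u=np.mgrid[:420,:560]; z=P[...,2]
    m=((z>.094)&(z<.110)&(P[...,0]>.25)&(P[...,0]<.53)&(abs(P[...,1])<.6)&(im[...,2]-im[...,0]>12)).astype(np.uint8)
    n,lab,st,cen=cv2.connectedComponentsWithStats(m); res=[]
    for i in range(1,n):
        if st[i,4]<100: continue
        k=lab==i; ctr=onplane(c,*cen[i],.102)
        b=(np.hypot(P[...,0]-ctr[0],P[...,1]-ctr[1])<.047)&(z>.045)&(z<.083)
        r=cv2.minAreaRect(P[b][:,:2].astype(np.float32)); res.append((ctr,r,int(st[i,4])))
    return res
E
python3 - <<'E'
from h import *
from h import O
P=[];S=[]
for i in range(8): c=cam('top'); P.append(cloud(c))
P=np.median(P,0); np.save('P1.npy',P)
for b in bottles(): print(np.round(b[0],4),np.round(b[1][0],4),np.round(b[1][1],4),b[1][2],b[2])
d=cam('side'); Q=cloud(d); im=d['image'].astype(int)
m=((Q[...,2]>.092)&(Q[...,2]<.108)&(im[...,2]-im[...,0]>12)&(abs(Q[...,1])<.6)&(Q[...,0]>.1)&(Q[...,0]<.54)).astype(np.uint8)
n,l,st,ce=cv2.connectedComponentsWithStats(m)
for i in range(1,n):
    if st[i,4]>25: print('side cap',st[i],Q[l==i].mean(0))
Rz=R.from_euler('z',YAW).as_matrix(); L=(P-[*O,0])@Rz; q=L.reshape(-1,3)
fit=lambda f:np.linalg.lstsq(np.c_[f[:,0],f[:,1],np.ones(len(f))],f[:,2],rcond=None)[0]
for yc in(.12,.04,-.04,-.12):
    f=q[(abs(q[:,1]-yc)<0.022)&(abs(q[:,0])<0.022)&(q[:,2]<0.092)&(q[:,2]>.06)]; a=fit(f); print('floor',yc,np.degrees(np.arctan(a[0])),a[2])
f=q[(abs(q[:,1])<.25)&(q[:,0]<-.09)&(q[:,0]>-.13)&(abs(q[:,2])<.01)]; print('table',np.degrees(np.arctan(fit(f)[0])))
rim=q[(abs(q[:,1])<.19)&(abs(q[:,0])<.06)&(q[:,2]>.0945)&(q[:,2]<.105)]
print('rim',len(rim),np.degrees(np.arctan(fit(rim)[0])),fit(rim)[2],cv2.minAreaRect(rim[:,:2].astype(np.float32)))
np.save('rim.npy',rim)
E
```

```text
[0.4381 0.4753 0.102 ] [0.4369 0.4673] [0.025  0.0577] 83.49649810791016 125
[ 0.4499 -0.0263  0.102 ] [ 0.4504 -0.0262] [0.0601 0.06  ] 34.05332946777344 230
[ 0.4158 -0.1516  0.102 ] [ 0.416  -0.1523] [0.0605 0.0598] 80.03677368164062 230
[ 0.3938 -0.3282  0.102 ] [ 0.3937 -0.3291] [0.0598 0.0613] 6.549463748931885 237
side cap [370 187  13   9  89] [ 0.38941084 -0.32138047  0.10068405]
side cap [339 204  14   9 105] [ 0.41166329 -0.14624896  0.1004512 ]
side cap [309 216  15  10 116] [ 0.44657582 -0.01964269  0.10028481]
side cap [194 299  23  16 132] [0.42474009 0.49641364 0.1029848 ]
side cap [146 300  14  15  76] [0.52836919 0.58020824 0.10022187]
floor 0.12 0.2804666034248867 0.07754284403299803
floor 0.04 0.5528390727220694 0.07742148065291571
floor -0.04 -0.0013558864392616192 0.07716790805386745
floor -0.12 0.5864778789312606 0.07822671364426574
table -0.06796989331758778
rim 1055 0.25852469516127863 0.09897483892757397 ((0.006564155220985413, 0.012204781174659729), (0.35486990213394165, 0.08034740388393402), 89.83574676513672)
```

Run:
```python
from h import *
from h import O
r=np.load('rim.npy')
i=r[(r[:,0]>-.015)&(r[:,0]<.03)]
h,e=np.histogram(i[:,1],bins=np.arange(-.19,.19,.004)); print([(round(a+.002,3),int(n)) for a,n in zip(e,h) if n])
h,e=np.histogram(r[abs(r[:,1])<.14][:,0],bins=np.arange(-.06,.06,.003)); print([(round(a+.0015,4),int(n)) for a,n in zip(e,h) if n])
for lo,hi in((-.06,-.02),(.03,.06)):
    g=r[(abs(r[:,1])<.15)&(r[:,0]>lo)&(r[:,0]<hi)]; g=g[abs(((g[:,1]-.0122+.04)%.08)-.04)>.015] ; print(g[:,0].mean(),np.polyfit(g[:,1],g[:,0],1))
```

```text
[(np.float64(-0.164), 17), (np.float64(-0.16), 22), (np.float64(-0.156), 20), (np.float64(-0.152), 9), (np.float64(-0.084), 17), (np.float64(-0.08), 23), (np.float64(-0.076), 19), (np.float64(-0.072), 9), (np.float64(-0.004), 19), (np.float64(0.0), 21), (np.float64(0.004), 20), (np.float64(0.008), 6), (np.float64(0.076), 18), (np.float64(0.08), 21), (np.float64(0.084), 22), (np.float64(0.088), 4), (np.float64(0.156), 20), (np.float64(0.16), 22), (np.float64(0.164), 21), (np.float64(0.168), 4)]
[(np.float64(-0.0345), 38), (np.float64(-0.0315), 109), (np.float64(-0.0285), 87), (np.float64(-0.0255), 13), (np.float64(-0.0225), 12), (np.float64(-0.0195), 14), (np.float64(-0.0165), 15), (np.float64(-0.0135), 14), (np.float64(-0.0105), 14), (np.float64(-0.0075), 14), (np.float64(-0.0045), 13), (np.float64(-0.0015), 12), (np.float64(0.0015), 12), (np.float64(0.0045), 12), (np.float64(0.0075), 12), (np.float64(0.0105), 13), (np.float64(0.0135), 11), (np.float64(0.0165), 15), (np.float64(0.0195), 13), (np.float64(0.0225), 17), (np.float64(0.0255), 13), (np.float64(0.0285), 14), (np.float64(0.0315), 13), (np.float64(0.0345), 11), (np.float64(0.0375), 13), (np.float64(0.0405), 100), (np.float64(0.0435), 95), (np.float64(0.0465), 45)]
-0.030525906906011275 [ 0.00114824 -0.03053433]
0.042529048143100955 [0.00244679 0.04251102]
```

The slant is about 0.35°, so the cradle is level. The nests sit at rack-frame x +6 mm and y +1 mm. There are only three bottles; the other cap-height blobs lie at the far left at y>0.46 (wash bottle and reagents). Now I'll place the first bottle.

```bash
cat >> h.py <<'E'
def nest(k):
    l=np.array([.006,.0012+(.12,.04,-.04,-.12)[k-1],0]); return (R.from_euler('z',YAW-.002).as_matrix()@l)[:2]+O
H=.048
def find(near):
    c=[b for b in bottles() if b[0][1]<.4]; print([np.round(b[0][:2],3).tolist() for b in c])
    b=min(c,key=lambda b:np.hypot(*(b[0][:2]-near))); ctr=(b[0][:2]+np.array(b[1][0]))/2
    return ctr,np.radians(b[1][2]),b
def pick(near):
    ctr,ang,b=find(near); print('bottle',ctr,np.degrees(ang),b[1][1])
    j1=np.arctan2(ctr[1],ctr[0]); t=min((ang+k*np.pi/2 for k in range(-3,3)),key=lambda a:abs(a-(j1+.2)))
    q=down(t+np.pi/2); ctrl.grip(1.0)
    ctrl.movep([*ctr,.23],q); hit=ctrl.line_to([*ctr,H],rate=.15,threshold=10)
    if hit: print('HIT',ctrl.read_state()['tcp_pos']); return False
    ctrl.grip(0.0,60); s=ctrl.read_state(); print('grip',s['opening'],s['finger_force'])
    ctrl.line_to([*ctr,.26],rate=.2); s=ctrl.read_state(); print('lift',s['opening'],s['finger_force'],s['force'][2]); return True
def place(k):
    n=nest(k); q=down(YAW-.002+np.pi/2)
    ctrl.movep([*n,.26],q); ctrl.line_to([*n,.0765+H+.03],rate=.2)
    hit=ctrl.line_to([*n,.0765+H-.001],rate=.05,threshold=8); s=ctrl.read_state(); print('down',hit,s['tcp_pos'],n,s['opening'],s['force'])
    ctrl.grip(.9); ctrl.line_to([*n,.26],rate=.2)
def check():
    P=cloud(cam('top'))
    for k in range(1,5):
        n=nest(k); m=(np.hypot(P[...,0]-n[0],P[...,1]-n[1])<.035)&(P[...,2]>.165)&(P[...,2]<.25)
        if m.sum()>50:
            q=P[m]; a=np.linalg.lstsq(np.c_[q[:,:2]-n,np.ones(len(q))],q[:,2],rcond=None)[0]; print('nest',k,m.sum(),'cap off',(q[:,:2].min(0)+q[:,:2].max(0))/2-n,'z',np.median(q[:,2]),'tilt',np.degrees(a[:2]))
    print('t',ctrl.read_state()['time_s'])
E
python3 - <<'E'
from h import *
if pick(np.array([.45,-.026])):
    place(1); ctrl.movep([.30,-.42,.3],down(.6)); check(); find(np.zeros(2))
E
```

```text
[[0.45, -0.026], [0.416, -0.152], [0.394, -0.328]]
bottle [ 0.45020043 -0.02627337] 34.07355499267578 (0.06032565236091614, 0.060022756457328796)
grip 0.6984046225117928 64.25523519515991
lift 0.6963433350493489 64.57836985588074 -3.019294129030552
down True [0.62332598 0.11797191 0.1249147 ] [0.62391867 0.11801536] 0.6957335294325343 [-1.42395439 -0.59199933  3.44915743]
nest 1 256 cap off [-0.00066627 -0.00064913] z 0.17882411284517497 tilt [3.56170751 1.09937775]
t 26.25
[[0.416, -0.152], [0.394, -0.328]]
```

Run:
```python
from h import *
for i,(k,near) in enumerate(((2,[.416,-.152]),(3,[.394,-.328]))):
    if not pick(np.array(near)): break
    place(k); ctrl.movep([.30,-.42,.3],down(.6)); check()
    f=[np.round(b[0][:2],3).tolist() for b in bottles()]; print(f)
    if i==0 and (len(f)!=2): break
```

```text
[[0.416, -0.152], [0.394, -0.328]]
bottle [ 0.41607518 -0.15204825] 79.76313781738281 (0.06078852340579033, 0.06011475622653961)
grip 0.693604861511386 65.40030241012573
lift 0.6948165450750443 64.55329298973083 -3.923677284942215
down True [0.63103946 0.03843844 0.12495495] [0.63161077 0.03838602] 0.6956340986633694 [-0.13376824  0.21939702  4.28095215]
nest 1 256 cap off [-0.00080306 -0.00058418] z 0.178579405150057 tilt [3.93688638 0.47970639]
nest 2 250 cap off [-0.00233845 -0.00050452] z 0.17902456376303544 tilt [ 2.89488888 -0.10718675]
t 36.2917
[[0.44, 0.474], [0.394, -0.328]]
[[0.394, -0.328]]
bottle [ 0.39386471 -0.32840899] 5.963265895843506 (0.0598495788872242, 0.06102122366428375)
grip 0.69456833608461 65.39175868034363
lift 0.6955553048270812 64.64075088500977 -2.7953101504643705
down True [ 0.63875751 -0.04108517  0.12504585] [ 0.63930287 -0.04124332] 0.6972662840169652 [-0.66507667 -0.01266759  4.5125932 ]
nest 1 253 cap off [-0.00072973 -0.00050262] z 0.1789735305319906 tilt [2.50186699 1.03885473]
nest 2 252 cap off [-0.00202932 -0.00040756] z 0.1788770519165892 tilt [4.50765214 1.37383959]
nest 3 248 cap off [-0.00296059  0.00089659] z 0.17869667650760102 tilt [3.46399963 0.27941721]
t 46.0917
[[0.438, 0.475]]
```

All three bottles are seated: cap tops at 0.179 m (expected 0.178) and within 3 mm of the nest centres. Now I'll wind 4.88 turns clockwise to reach 15°.

Run:
```python
from h import *
A=np.array([.604,-.251]); q=down(1.87); h=[.5768,-.2423]
ctrl.grip(.45); ctrl.movep([*h,.25],q)
if ctrl.line_to([*h,.149],rate=.1,threshold=8): print('hit')
else:
    ctrl.grip(0.0,25); s=ctrl.read_state(); print(s['opening'],s['finger_force'],s['force'])
    if .17<s['opening']<.24:
        F=wind(A,4.88,.149,rate=.15); print(np.abs(F[:,1:3]).max(0),len(F))
        s=ctrl.read_state(); print(s['tcp_pos'],s['opening'],s['time_s'])
        ctrl.grip(0.45); ctrl.line_to([*s['tcp_pos'][:2],.26],rate=.2)
        ctrl.movep([.30,-.42,.3],down(.6)); ctrl.grip(1.0)
        P=np.median([cloud(cam('top')) for _ in range(8)],0); np.save('P2.npy',P)
        from h import O
        L=(P-[*O,0])@R.from_euler('z',YAW-.002).as_matrix(); g=L.reshape(-1,3)
        fit=lambda f:np.linalg.lstsq(np.c_[f[:,0],f[:,1],np.ones(len(f))],f[:,2],rcond=None)[0]
        f=g[(abs(g[:,1]+.119)<.022)&(abs(g[:,0]-.01)<.024)&(g[:,2]<.1)&(g[:,2]>.05)]; print('floor4',len(f),np.degrees(np.arctan(fit(f)[0])))
        for y in(.121,.041,-.039):
            f=g[(abs(g[:,1]-y)<.025)&(g[:,2]>.14)&(g[:,2]<.2)&(abs(g[:,0])<.08)]; z0=f[:,2].max()
            print('cap',y,len(f),f.min(0),f.max(0),f.mean(0))
        c=cam('top');d=cam('side')
        cv2.imwrite('pics/top2.png',np.clip(np.hstack([cv2.resize(c['image'][140:260,160:400],(400,200)),np.zeros((200,0,3))])*1.5,0,255))
        cv2.imwrite('pics/side2.png',np.clip(cv2.resize(d['image'][150:290,170:350],None,fx=4,fy=4,interpolation=cv2.INTER_CUBIC)*1.4,0,255))
        np.savez('top2.npz',**c); np.savez('side2.npz',**d)
```

```text
0.20075535278808293 25.875886380672455 [-0.91286555 -0.3208665   3.53234823]
[7.67952153 2.56795929] 79
[ 0.57810892 -0.26142171  0.14971928] 0.19696578320491498 69.075
floor4 262 14.966918547853565
cap 0.121 393 [-0.04457506  0.09605951  0.1400626 ] [0.01448701 0.14588884 0.18145384] [-0.0190727   0.11980815  0.16568008]
cap 0.041 393 [-0.04373572  0.01615214  0.14011659] [0.01438619 0.0658915  0.1812434 ] [-0.0188811   0.04085153  0.1653365 ]
cap -0.039 387 [-0.04386508 -0.06399882  0.1401621 ] [ 0.01440329 -0.0140361   0.18118459] [-0.01905163 -0.03760271  0.16569426][ WARN:0@35.311] global loadsave.cpp:1063 imwrite_ Unsupported depth image for selected encoder is fallbacked to CV_8U.
```

View pics/side2.png

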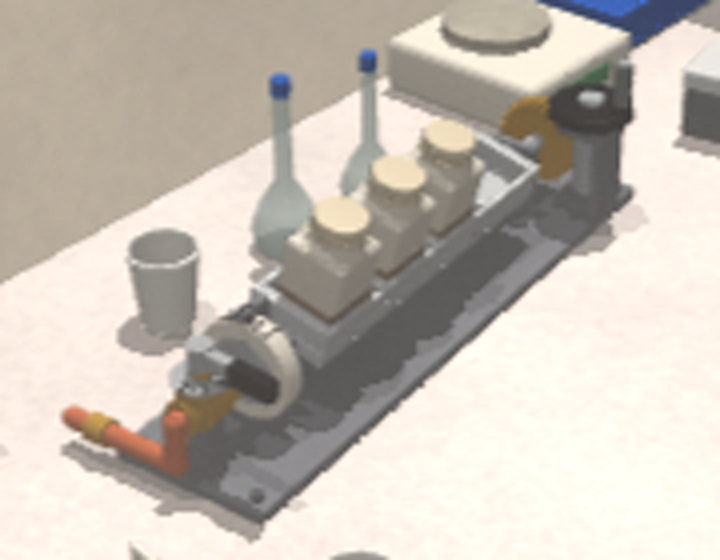

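Slant reads 14.97°, and the side view shows three bottles seated in the leaning cradle with the lever grip at about (250,380) pointing to the front. Next I'll measure the lever.

Run:
```python
from h import *
from h import O
P=np.load('P2.npy'); c=dict(np.load('top2.npz')); im=c['image']; V=im.max(-1)
L=(P-[*O,0])@R.from_euler('z',YAW-.002).as_matrix()
m=(L[...,1]>.2)&(L[...,1]<.32)&(abs(L[...,0])<.12)&(L[...,2]>.095)&(L[...,2]<.14)
g=L[m]; print(m.sum(),g.min(0),g.max(0))
k=m&(V<60); k=L[k]; print('grip',len(k),k.min(0),k.max(0),k.mean(0),np.polyfit(k[:,0],k[:,1],1))
h,e=np.histogram(g[:,0],bins=np.arange(-.1,.05,.006))
for a in e[:-1]:
    t=g[(g[:,0]>=a)&(g[:,0]<a+.006)]
    if len(t): print(round(a+.003,3),len(t),np.round([t[:,1].min(),t[:,1].max(),t[:,1].mean(),t[:,2].mean()],3))
```

```text
372 [-0.07060183  0.2003786   0.0951506 ] [0.04148513 0.28787625 0.12520229]
grip 123 [-0.07060183  0.20245702  0.0951568 ] [0.03021961 0.28787625 0.12520229] [-0.03930296  0.26255409  0.11886875] [-0.60390516  0.23881882]
-0.073 4 [0.269 0.277 0.273 0.117]
-0.067 13 [0.266 0.279 0.272 0.12 ]
-0.061 14 [0.266 0.279 0.271 0.118]
-0.055 14 [0.265 0.279 0.27  0.118]
-0.049 16 [0.265 0.276 0.269 0.119]
-0.043 12 [0.264 0.276 0.269 0.119]
-0.037 13 [0.263 0.276 0.269 0.12 ]
-0.031 16 [0.202 0.275 0.254 0.113]
-0.025 24 [0.201 0.273 0.235 0.108]
-0.019 30 [0.2   0.272 0.229 0.109]
-0.013 22 [0.203 0.272 0.236 0.112]
-0.007 23 [0.202 0.272 0.236 0.115]
-0.001 36 [0.201 0.274 0.241 0.115]
0.005 49 [0.202 0.288 0.237 0.119]
0.011 28 [0.202 0.276 0.243 0.122]
0.017 17 [0.2   0.27  0.225 0.114]
0.023 12 [0.201 0.217 0.209 0.109]
0.029 11 [0.201 0.218 0.21  0.107]
0.035 12 [0.201 0.215 0.208 0.102]
0.041 6 [0.202 0.216 0.209 0.097]
```

Run:
```python
from h import *
from h import O
yw=YAW-.002; Rz=R.from_euler('z',yw).as_matrix()
def pose(t,z): 
    l=np.array([.006-.055*np.cos(t),.264+.055*np.sin(t),0]); return [*((Rz@l)[:2]+O),z], down(yw+np.pi-t)
z=.112; p,q=pose(.11,.25)
ctrl.grip(.42); ctrl.movep([.42,.1,.32],q); ctrl.movep(p,q)
if ctrl.line_to(pose(.11,z)[0],rate=.1,threshold=8): print('hit',ctrl.read_state()['tcp_pos'])
else:
    ctrl.grip(0,40); s=ctrl.read_state(); print(s['opening'],s['force'])
    F=[]
    for t in np.linspace(.11,.785,11)[1:]:
        p,q=pose(t,z); ctrl.line_to(p,rate=.06,attitude=q); F.append(ctrl.read_state()['force'])
    print(np.round(F,1).tolist())
    ctrl.grip(.42); ctrl.line_to([*p[:2],.26],rate=.2); ctrl.movep([.30,-.42,.3],down(.6))
    P=np.median([cloud(cam('top')) for _ in range(6)],0); L=(P-[*O,0])@Rz
    c=cam('top'); V=c['image'].max(-1)
    r=L-[.006,.264,0]; m=(np.hypot(r[...,0],r[...,1])<.085)&(np.hypot(r[...,0],r[...,1])>.03)&(L[...,2]>.105)&(L[...,2]<.13)&(L[...,1]>.235)
    k=r[m]; w=k[:,:2].mean(0); print(len(k),w,np.hypot(k[:,0],k[:,1]).max(),'lever deg',np.degrees(np.arctan2(w[1],-w[0])))
    d=k[:,:2]-w; e=np.linalg.svd(d,full_matrices=False)[2][0]; print('axis dir',np.degrees(np.arctan(e[1]/-e[0])))
    g=L.reshape(-1,3); f=g[(abs(g[:,1]+.119)<.022)&(abs(g[:,0]-.01)<.024)&(g[:,2]<.1)&(g[:,2]>.05)]
    a=np.linalg.lstsq(np.c_[f[:,:2],np.ones(len(f))],f[:,2],rcond=None)[0]; print('slant',np.degrees(np.arctan(a[0])),'t',ctrl.read_state()['time_s'])
    cv2.imwrite('pics/top3.png',np.clip(cv2.resize(c['image'],(784,588))*1.4,0,255).astype(np.uint8))
```

```text
0.16052594223501168 [-1.89302385  5.38574112  1.67061232]
[[-1.6, 6.7, 1.7], [-2.4, 5.8, 1.7], [-2.3, 7.5, 2.7], [-2.1, 7.0, 2.1], [-2.3, 8.8, 1.6], [-2.2, 9.6, 1.2], [-3.0, 9.0, 1.3], [-3.9, 8.7, 1.8], [-2.9, 9.4, 1.0], [-2.9, 9.6, 1.5]]
113 [-0.0390196   0.03801564] 0.07809106749871053 lever deg 44.253336726373156
axis dir 44.41565503783107
slant 15.263297241432616 t 84.3917
```

View pics/top3.png

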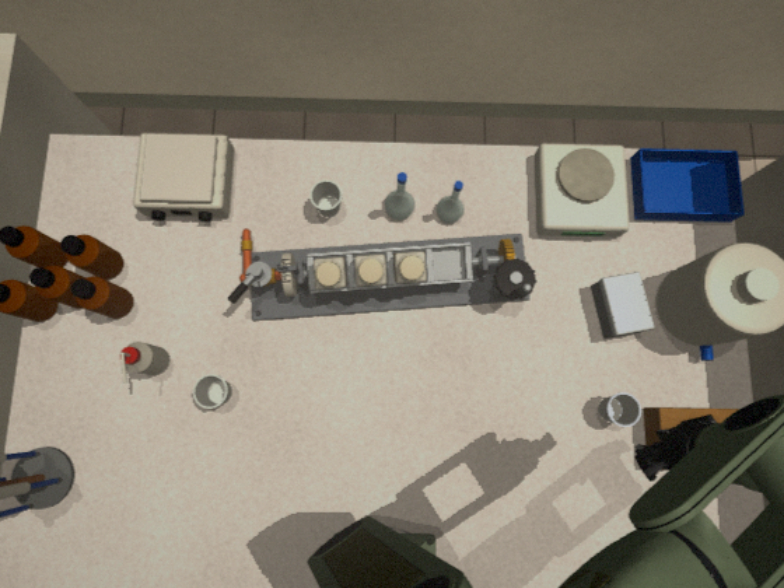

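The lever is at 44.3°, the slant reads 15.0 to 15.3°, and the three bottles at (329,272), (371,268) and (411,266) are seated. No other bottle is on the bench and the bystanders have not moved. Handing in.

```bash
python3 -c "
from h import *
print(ctrl.hand_in())"
```

```text
the job is handed in; nothing more can be done
None
```

I handed the job in at about 84 s with all three bottles present seated in nests 1–3, the cradle leaning about 15° to the front and the valve lever at about 44°; the hand-in call returned no verdict.

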